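Pack the lamp repairs tray and send it home under the shelf

ROBOT

A 7-joint arm with a two-finger parallel gripper is mounted at the origin on the work surface. World frame = base frame: x ahead of the robot, y to its left, z up, the work surface at z = 0. Lengths are in m, angles in rad, forces in N, time in s.
With the tool pointing down it reaches from about 0.4 to 0.9 m from the base axis. Payload 5.6 kg.
Tool frame: the origin (TCP) lies on the centre line of the jaws, within the pads' length; the fingertips stand robot.tip_reach ahead of it and the grasp point (between the pads) lies 5 mm behind it (robot.tip_reach is the distance from the TCP to the fingertips, in m); z points along the fingers, y is the line along which they close (so a half turn about z gives the same grasp; the last joint's range is limited). The gripper opens to 92 mm and grips with 3 to 60 N. Pads are 20 mm wide; open, the fingers measure 128 mm over their backs; the gripper's body (75 mm by 189 mm) begins 69 mm behind the grasp point.
Start: joints at [1.072, 0.468, -0.012, 1.603, 0.006, 1.071, -0.056], TCP at [0.286, -0.584, 0.229] pointing down, gripper open.
Joint ranges: [-2.53, 2.53], [-0.31, 2.02], [-1.57, 1.55], [0.28, 2.44], [-1.29, 4.43], [0.15, 1.84], [-2.92, 2.92]. Speed limits (rad/s): [2.57, 2.57, 3.14, 3.14, 3.14, 3.14, 3.14].

INTERFACE

Orientations are given as a rotation vector (axis times angle).
In Python, from cell import robot gives the robot as it stands.
- The arm moves only by the shell command python3 -m handwheel 'ROWS' [OPENING] [FORCE]. ROWS is JSON, one flat list of numbers, 6 for each row, row after row: the shift along the world's x, y, z in m, then the turn, a rotation vector about the world's x, y, z in degrees. A call has 1 to 8 rows; each row shifts and turns the commanded pose from where the row before left it; what a row does not reach is not made up. A row lasts 1/8 s, in which the tool goes at most 62.5 mm and 10.7 degrees, less where a joint would pass 70% of its speed; a pose out of reach is approached as far as the arm can. A call with a gripper value outside its range is refused whole. OPENING is the opening, from -1 (shut) to 1 (fully open), set as the call begins (- or left out, the last holds). The fingers move at their own pace and stop on an object; FORCE is the grip in N (left out, the last holds). Time passes only in rows, so rows that do not move let the fingers close. It gives the time, the measured TCP pose, the force, the opening and the grip force at its end, in the units of the state.
- robot.state(): the state, without advancing time (a new reading comes with each control period).
- robot.grab_frame(name): name is "scene" or "side" or "wrist"; returns a dict with "pixels" (420x560x3 uint8, blue, green, red), "mtx" (3x3 intrinsics, pixels), "rvec" (rotation vector, rad) and "tvec" (3), from world to camera coordinates, as OpenCV has them; the wrist camera has in their place "mount" (4x4, takes a point from camera to tool coordinates, whose origin is the TCP and whose axes are the flange's). Camera axes: x right, y down, z forward; pixel columns grow to the right and rows downward; lengths in m; the calibration is good to about 2 mm. A picture is of the moment at which its call begins: read the wrist's pose just before it. There is no depth.
- robot.close_job(): hands the job in; it is judged then, once.
The state is a dict: "time": time; "joints": joint angles; "dq": joint speeds; "joint_torque": joint torques, N m; "position": TCP position; "orientation": TCP orientation; "ft_force": force on the tool from outside, world axes, zero at the start; "torque": the same for the moment, N m; "finger_gap": finger opening in m; "finger_force": force on a finger pad.
Only numpy, scipy, OpenCV 4.12 (cv2) and the standard library are available. Lean on these libraries where they do the work, as an engineer would, in place of code of your own. Each camera call takes 0.05 s, during which the arm holds its last target. There are 200 camera calls.

TASK

Pack the faulty lamp gear for repair: pull the lidded tray right out from under the shelf by the bar on the front of its lid, then open the lid well back. Put every black battery from the bench and the orange headpiece from the shelf into the tray's compartments so that nothing stands above the rim: the headpiece lens up on the floor of a compartment of its own, the batteries lying flat as they lie now, no more than two to a compartment, one on top of the other. When all are in, shut the lid fully down and slide the tray fully home under the shelf, leaving the fuse holder, meter and brush where they are.

Things in the scene. Friction and masses are not known exactly. Their poses are not given: they have to be found in the camera images.
- shelf: low zinc-topped shelf fixed on the bench, 170 deep (own x) x 420 wide (own y), its top 100 mm and its underside 88 mm above the bench, on side panels 12 mm thick; a black magnetic strip, rising 35 mm above the top and holding two clips and a tally check (all fixed), runs along its back edge. Origin on the bench below the middle of its front edge; x points away from the robot, y to the left. The tray slides under it along -x (out) and +x (home)
- tray (a joint): how far the grey steel tray is pulled out, m: 0 is fully home, 0.14 is the stop, fully out. The runners need about 12 N to slide and the tray stays where it is left. It starts 0 to 0.02 out
- lid (a joint): opening angle of the tray's lid, rad: 0 shut (level), 1.57 upright, 1.75 the stop, leaning a little back. A stiff friction hinge along the tray's far rim: about 3 N at the bar moves it and it stays where it is left. Starts shut. Under the shelf it cannot rise (9 mm of room); it swings clear of the shelf's front edge when the tray is 0.12 or more out, and a raised lid stops the tray from going in. Upright, lid and bar reach 225 mm above the bench: carry things over or round it
- tray_floor (a point): middle of the tray's inner floor (10 mm above the bench), axes as the shelf's. The tray is 112 (x) x 362 (y) mm outside, walls 4 mm, rim 64 mm above this floor; two dividers as high as the rim part it into three equal compartments side by side along y
- bay0 (a point): middle of the floor of the right-hand compartment (-y); the three middles lie 119 mm apart. Each compartment is 104 (x) x 116 (y) mm and 64 mm deep, open at the top; the raised lid stands close behind it along its +x side, so the gripper fits best with its jaws closing along y
- bay1 (a point): middle of the floor of the middle compartment
- bay2 (a point): middle of the floor of the left-hand compartment (+y)
- lid_hinge (a point): middle of the lid's hinge line, at the far rim of the tray, 76 mm above the bench; it travels with the tray. The hinge line runs along the shelf's y
- lid_bar (a point): middle of the steel bar handle on the lid's front edge: a round bar 10 mm thick and 110 mm long, parallel to the hinge and 147 mm from it in the plane of the lid, with 30 mm of free space between it and the tray's front. It serves to pull and push the tray and to lift and lower the lid; it turns in a grip closed across it
- battery0: sealed black lamp battery, a flat block 92 (own x) x 60 (own y) x 28 mm high, 0.22 kg, smooth sides, grey label and two brass contacts on its top; origin at the centre of its underside, z up. Lies flat on the bench at the left or right of the tray, its own x at first within 30 degrees of the robot's x. Two to four of the four batteries are there
- battery1: sealed black lamp battery, a flat block 92 (own x) x 60 (own y) x 28 mm high, 0.22 kg, smooth sides, grey label and two brass contacts on its top; origin at the centre of its underside, z up. Lies flat on the bench at the left or right of the tray, its own x at first within 30 degrees of the robot's x. Two to four of the four batteries are there
- battery2: sealed black lamp battery, a flat block 92 (own x) x 60 (own y) x 28 mm high, 0.22 kg, smooth sides, grey label and two brass contacts on its top; origin at the centre of its underside, z up. Lies flat on the bench at the left or right of the tray, its own x at first within 30 degrees of the robot's x. Two to four of the four batteries are there
- battery3: sealed black lamp battery, a flat block 92 (own x) x 60 (own y) x 28 mm high, 0.22 kg, smooth sides, grey label and two brass contacts on its top; origin at the centre of its underside, z up. Lies flat on the bench at the left or right of the tray, its own x at first within 30 degrees of the robot's x. Two to four of the four batteries are there
- headpiece: orange polycarbonate lamp headpiece with a black rim, standing lens up on the shelf top: a round body 59 mm across and 46 mm high, 0.13 kg, with a flat steel tongue 18 mm wide that stands out 14 mm at its own +x side, 12 mm above its underside. Origin at the centre of its underside, z up
- fuse_holder: cream ceramic fuse holder, 80 x 34 mm, 34 mm high, loose on the shelf top; leave it there. Origin at the centre of its underside
- meter: yellow hand meter, 150 x 76 x 34 mm, lying at the right of the bench; leave it there. Origin at the centre of its underside
- brush: hand brush about 14 cm long lying at the left of the bench; leave it there. Origin at its underside
Mind the look-alikes: they are no part of the job. Leave any pink or turquoise look-alike of the battery1 alone.

How it is judged:
On the way, in this order (a step that is already met when the one before it is completed fails the run):
1. the tray is pulled right out (0.125 m or more) with its lid shut (value of joint tray above 0.125 m and value of joint lid below 0.1 rad), for 0.2 s.
2. the lid is opened well back (1.3 rad or more) (value of joint lid above 1.3 rad), for 0.2 s.
3. every battery there is and the headpiece are in the compartments, upright and flat, below the rim (x of battery0 in the frame of tray_floor between -0.05 and 0.05 m and y of battery0 in the frame of tray_floor between -0.175 and 0.175 m and z of battery0 in the frame of tray_floor between -0.006 and 0.034 m and angle between each of battery0, battery1, battery2, battery3, headpiece's own z axis and vertical below 0.2 rad and x of battery1 in the frame of tray_floor between -0.05 and 0.05 m and y of battery1 in the frame of tray_floor between -0.175 and 0.175 m and z of battery1 in the frame of tray_floor between -0.006 and 0.034 m and x of battery2 in the frame of tray_floor between -0.05 and 0.05 m and y of battery2 in the frame of tray_floor between -0.175 and 0.175 m and z of battery2 in the frame of tray_floor between -0.006 and 0.034 m and x of battery3 in the frame of tray_floor between -0.05 and 0.05 m and y of battery3 in the frame of tray_floor between -0.175 and 0.175 m and z of battery3 in the frame of tray_floor between -0.006 and 0.034 m and x of headpiece in the frame of tray_floor between -0.05 and 0.05 m and y of headpiece in the frame of tray_floor between -0.175 and 0.175 m and z of headpiece in the frame of tray_floor between -0.006 and 0.008 m), for 0.3 s.
4. the lid is shut (value of joint lid below 0.04 rad), for 0.2 s.
At the end, for the whole second after the job is handed in: Every battery there is lies flat (within 0.2 rad) in the tray on a compartment's floor or on one other battery, the headpiece stands lens up (within 0.2 rad) on a compartment's floor, the lid is shut to less than 0.04 rad and the tray is within 8 mm of fully home (all of step 3 and value of joint lid below 0.04 rad and value of joint tray below 0.008 m); the robot touches nothing.
It fails at once if the fuse holder is moved more than 3 cm (distance of fuse_holder from where it was at the start of the episode above 0.03 m).
It fails at once if the meter is moved more than 3 cm (distance of meter from where it was at the start of the episode above 0.03 m).
It fails at once if the brush is moved more than 3 cm (distance of brush from where it was at the start of the episode above 0.03 m).
Of battery0, battery1, battery2, battery3 only 2 to 4 are there at a start; the rules pass over those that are not, and their reading is None.
At some moment in a run one of battery0, battery1, battery2, battery3 may be knocked a few centimetres aside while the robot is not near it.
It also fails if it takes over 210 s, if anything falls off the work surface, if the arm or the gripper's body presses on something with over 40 N, if the wrist force passes 120 N, or if a joint passes its speed limit or range.

## Working session

There is one attempt and no reset: what is moved stays moved. The work goes in short steps, Python scripts to look and compute and a shell command to move; the robot and the scene stay as the last step left them, time stands still between calls to the robot, and variables do not carry over. Pictures are saved under pics/ and viewed, at most 14 in all, crops included, and the job is handed in when it is done.

```bash
ls; mkdir -p pics
cat > h.py <<'E'
import numpy as np, cv2
from cell import robot
from scipy.spatial.transform import Rotation as R
def grab(n,fn=None):
    f=robot.grab_frame(n)
    if fn: cv2.imwrite('pics/'+fn,f['pixels'])
    return f
def ray2z(f,uv,z):
    Rm=cv2.Rodrigues(np.array(f['rvec'],float))[0];t=np.array(f['tvec'],float).ravel()
    c=-Rm.T@t
    d=Rm.T@np.linalg.inv(f['mtx'])@np.array([uv[0],uv[1],1.])
    return c+d*(z-c[2])/d[2]
def proj(f,p):
    return cv2.projectPoints(np.array(p,float).reshape(-1,1,3),np.array(f['rvec'],float),np.array(f['tvec'],float),np.array(f['mtx'],float),None)[0].reshape(-1,2)
E
python3 - <<'E'
from h import *
import pickle
d={n:grab(n,n+'0.png') for n in('scene','side')}
pickle.dump(d,open('f0.pkl','wb'))
s=robot.state();print(s,robot.tip_reach)
for n,f in d.items():
    Rm=cv2.Rodrigues(np.array(f['rvec'],float))[0];print(n,-Rm.T@np.array(f['tvec']).ravel(),Rm[2])
E
```

```text
pics
{'time': 0.1, 'joints': array([ 1.07200245,  0.46830376, -0.01163455,  1.60351521,  0.00601692,
        1.07139139, -0.0562931 ]), 'dq': array([ 0.00011808, -0.00042167,  0.0001074 , -0.00175705, -0.00134712,
        0.00095797,  0.00118304]), 'joint_torque': array([ 1.31630095e-03, -5.21646345e+01, -1.23678482e-02, -2.44367623e+01,
       -5.67961880e-02,  1.39837997e-02,  6.48590549e-05]), 'position': array([ 0.28585013, -0.58322004,  0.22773285]), 'orientation': array([-3.05889710e+00, -7.09403882e-01,  7.36040765e-04]), 'ft_force': array([-0.72161368,  0.03103442, -1.02347657]), 'torque': array([-0.03949305,  0.03277083,  0.02818829]), 'finger_force': 0.0, 'finger_gap': 0.09218310958447976} 0.014
scene [1.5291589  0.40547022 1.2833949 ] [-0.62027705 -0.23974137 -0.74684701]
side [0.00703711 0.62296189 1.02320837] [ 0.41432993 -0.51585892 -0.7498135 ]
```

View pics/scene0.png

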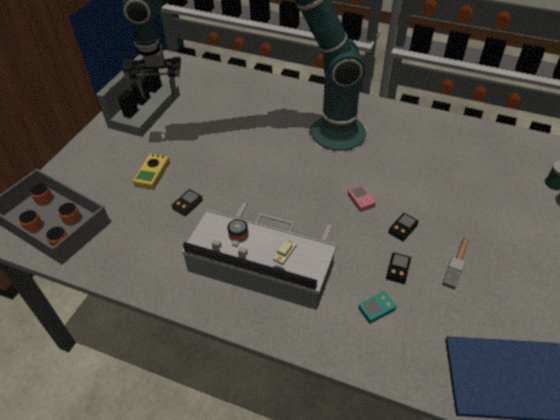

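View pics/side0.png

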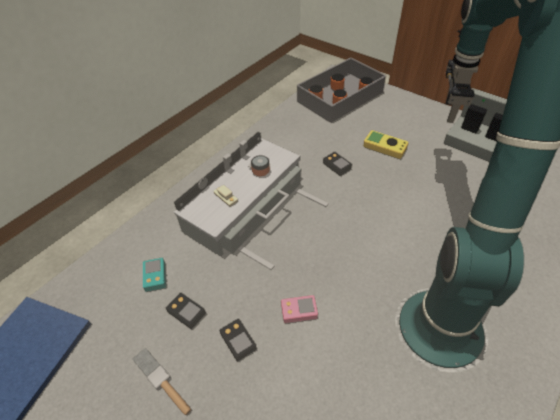

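Scene view: black batteries at (188,202), (404,226) and (399,268). The headpiece is at (237,229), the fuse holder at (285,251) and the lid bar at (275,222). Next I'll enlarge crops.

Run:
```python
from h import *
import pickle
d=pickle.load(open('f0.pkl','rb'))
def crop(n,x,y,w,h,s): return cv2.resize(d[n]['pixels'][y:y+h,x:x+w],None,fx=s,fy=s,interpolation=cv2.INTER_CUBIC)
a=crop('scene',160,180,200,120,4)
b=crop('side',160,125,200,150,4)
cv2.imwrite('pics/a.png',a)
cv2.imwrite('pics/b.png',b)
c=np.zeros((600,800,3),np.uint8)
c[:400,:400]=crop('scene',370,200,80,80,5)   # scene x=370+u/5
c[:400,400:]=crop('side',160,280,80*2,80*2,2.5)[:400]
c[400:600,:200]=crop('scene',168,182,40,40,5)
c[400:600,200:400]=crop('side',317,142,40,40,5)
cv2.imwrite('pics/c.png',c)
```

```text
Traceback (most recent call last):
ValueError: could not broadcast input array from shape (350,400,3) into shape (400,400,3)
```

View pics/a.png

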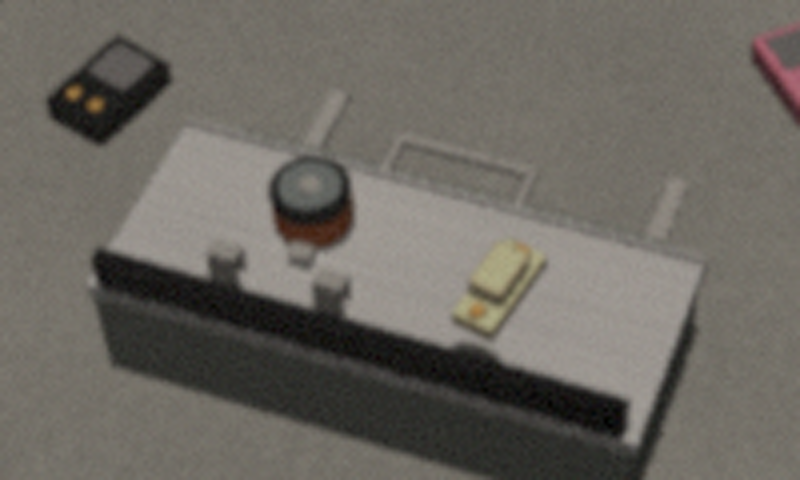

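View pics/b.png

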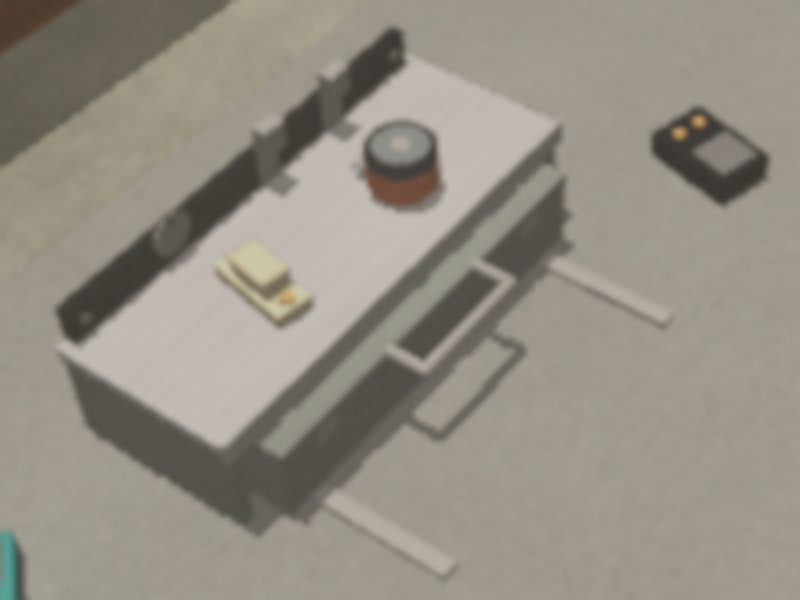

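Shelf front corners are at scene (206,212) and (336,245.5), and at side (217,237.5) and (300,156.8). I'll fit the boxes to their silhouettes in both views.

```bash
cat > fit.py <<'E'
from h import *
from scipy.optimize import minimize
def mask(f,uv,r=24,thr=62):
    g=f['pixels'].max(2); h=cv2.GaussianBlur(g,(3,3),0)
    m=np.zeros(g.shape,np.uint8); u,v=map(int,uv)
    m[v-r:v+r,u-r:u+r]=(h[v-r:v+r,u-r:u+r]<thr)*255
    n,l,st,ce=cv2.connectedComponentsWithStats(m)
    k=max(range(1,n),key=lambda i:st[i,4])
    pts=np.argwhere(l==k)[:,::-1].astype(np.int32)
    return cv2.convexHull(pts.reshape(-1,1,2)),st[k,4]
def hull(f,p,z0=0,dim=(.092,.060,.028)):
    x,y,a=p;c,s=np.cos(a),np.sin(a)
    P=[[x+c*i*dim[0]/2-s*j*dim[1]/2,y+s*i*dim[0]/2+c*j*dim[1]/2,z0+k*dim[2]] for i in(-1,1) for j in(-1,1) for k in(0,1)]
    return proj(f,P)
def rast(h):
    m=np.zeros((420*4,560*4),np.uint8);cv2.fillConvexPoly(m,cv2.convexHull((h*4+1.5).astype(np.float32)).astype(np.int32),1);return m
def fit(fs,uvs,z0=0):
    M=[]
    for f,uv in zip(fs,uvs):
        h,_=mask(f,uv);h=h.reshape(-1,2).astype(float)
        h=np.vstack([h+d for d in([.4,.4],[-.4,.4],[.4,-.4],[-.4,-.4])])
        M.append(rast(h))
    p0=np.mean([ray2z(f,uv,z0+.014)[:2] for f,uv in zip(fs,uvs)],0)
    def cost(p):
        t=0
        for f,m in zip(fs,M):
            r=rast(hull(f,p,z0)); t-=(r&m).sum()/(r|m).sum()
        return t
    best=None
    for a in(-.4,0,.4):
        x0=np.array([*p0,a])
        sim=x0+np.array([[0,0,0],[.015,0,0],[0,.015,0],[0,0,.3]])
        r=minimize(cost,x0,method='Nelder-Mead',options=dict(initial_simplex=sim,xatol=1e-4,fatol=1e-4))
        if best is None or r.fun<best.fun: best=r
    return best.x[0],best.x[1],np.degrees(best.x[2]),-best.fun/len(fs)
E
python3 - <<'E'
from fit import *
import pickle
d=pickle.load(open('f0.pkl','rb'));S,D=d['scene'],d['side']
np.set_printoptions(precision=4,suppress=True)
for nm,u,v in (('R',(188,202),(337,162)),('L1',(404,226),(238,340)),('L2',(399,268),(186,310))):
    print(nm,np.array(fit([S,D],[u,v])),ray2z(S,u,.014),ray2z(D,v,.014),fit([S],[u]),fit([D],[v]))
c=lambda n,u,v:(160+u/4,(180 if n=='s' else 125)+v/4)
A=ray2z(S,c('s',185,128),.1),ray2z(S,c('s',705,262),.1)
B=ray2z(D,c('d',560,127),.1),ray2z(D,c('d',228,450),.1)
print('shelf R,L',A,B,np.linalg.norm(A[0]-A[1]),np.linalg.norm(B[0]-B[1]))
print('head top',ray2z(S,c('s',311,184),.146),ray2z(D,c('d',401,146),.146))
print('tongue',ray2z(S,c('s',301,254),.113))
print('bar ends',ray2z(S,c('s',400,138),.076),ray2z(S,c('s',533,170),.076),ray2z(D,c('d',505,280),.076),ray2z(D,c('d',425,366),.076))
print('fuse',ray2z(S,c('s',502,287),.117))
print('meter',ray2z(S,(152,170),.034))
E
```

```text
R [ 0.5545 -0.3582 -7.7488  0.565 ] [ 0.5515 -0.3548  0.014 ] [ 0.5542 -0.3641  0.014 ] (np.float64(0.5548217104123294), np.float64(-0.3590826103061854), np.float64(-9.231907734880233), np.float64(0.7654476670870114)) (np.float64(0.5556304922655219), np.float64(-0.3594682134941659), np.float64(-30.91885641173165), np.float64(0.38043181197048376))
L1 [  0.3982   0.3501 -17.0811   0.4484] [0.3945 0.3522 0.014 ] [0.3928 0.35   0.014 ] (np.float64(0.39665609885022696), np.float64(0.35076044706978005), np.float64(-17.220117844186355), np.float64(0.8956878394856446)) (np.float64(0.38771917770839903), np.float64(0.3476866101363765), np.float64(-31.864651156940905), np.float64(0.00400104945559491))
L2 [0.5627 0.3722 2.923  0.5021] [0.5644 0.3757 0.014 ] [0.5609 0.3711 0.014 ] (np.float64(0.563693053212615), np.float64(0.3725731234943831), np.float64(2.802917060524338), np.float64(0.9336459788465377)) (np.float64(0.5511370256813122), np.float64(0.35113423496161505), np.float64(-24.332887243205313), np.float64(0.07790732889158086))
shelf R,L (array([ 0.635 , -0.2297,  0.1   ]), array([0.6163, 0.1874, 0.1   ])) (array([ 0.6209, -0.2293,  0.1   ]), array([0.6083, 0.1835, 0.1   ])) 0.4175293874214908 0.41304365484003835
head top [ 0.6858 -0.0939  0.146 ] [ 0.6779 -0.0952  0.146 ]
tongue [ 0.7245 -0.0867  0.113 ]
bar ends [ 0.5656 -0.0794  0.076 ] [0.5592 0.0303 0.076 ] [ 0.5655 -0.0804  0.076 ] [0.5599 0.0258 0.076 ]
fuse [0.703 0.062 0.117]
meter [ 0.4757 -0.537   0.034 ]
```

Two of the silhouette fits agree with the ray points. The shelf front centre is about (0.620,-0.022) with yaw about 2.4°, and the bar centre is about (0.563,-0.026,0.076). Now moving above the bar.

```bash
python3 -m handwheel '[0.023,0.0465,0,0,0,5.5,0.023,0.0465,0,0,0,5.5,0.023,0.0465,0,0,0,5.5,0.023,0.0465,0,0,0,5.5,0.023,0.0465,0,0,0,5.5,0.023,0.0465,0,0,0,5.5]' -0.5
python3 -m handwheel '[0.023,0.0465,0,0,0,5.5,0.023,0.0465,0,0,0,5.5,0.023,0.0465,0,0,0,5.5,0.023,0.0465,0,0,0,5.5,0.023,0.0465,0,0,0,5.5,0.023,0.0465,0,0,0,5.5,0,0,0,0,0,0]'
python3 - <<'E'
from h import *
s=robot.state();print(R.from_rotvec(s['orientation']).as_matrix(),s['joints'])
f=grab('wrist','w1.png');print(f['mtx'],f['mount'])
E
```

```text
time: 0.85
position: [0.4244, -0.303, 0.2284]
orientation: [-2.73, -1.554, 0.0]
ft_force: [0.5, -0.6, 0.3]
finger_gap: 0.0338
finger_force: 0.0
time: 1.72
position: [0.5628, -0.0207, 0.2283]
orientation: [-2.17, -2.269, -0.003]
ft_force: [-0.3, 0.1, 0.3]
finger_gap: 0.0232
finger_force: 0.0
[[-4.45591645e-02  9.99006739e-01  1.31365282e-04]
 [ 9.99003176e-01  4.45586532e-02  2.67963631e-03]
 [ 2.67112127e-03  2.50636689e-04 -9.99996401e-01]] [ 0.36911518  0.37314096 -0.48763685  1.79420137  0.19832303  1.02288342
 -0.14927572]
[[354.36970999   0.         275.97159139]
 [  0.         354.36970999 210.01510283]
 [  0.           0.           1.        ]] [[ 3.60411712e-04 -9.64604196e-01 -2.63701754e-01  7.32544644e-02]
 [ 9.99999911e-01  4.06049051e-04 -1.18561736e-04  1.71605243e-03]
 [ 2.21440995e-04 -2.63701688e-01  9.64604256e-01 -1.56114874e-01]
 [ 0.00000000e+00  0.00000000e+00  0.00000000e+00  1.00000000e+00]]
```

View pics/w1.png

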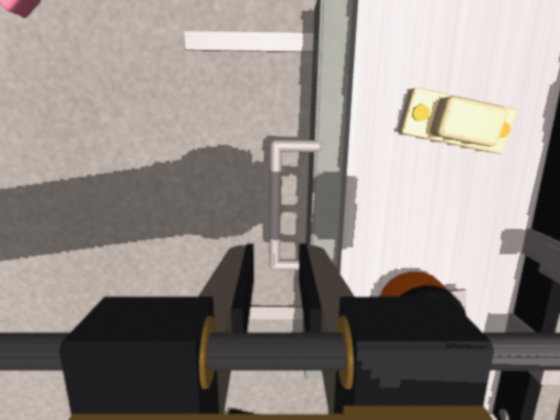

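The wrist view shows the bar from (277,143) to (276,266), with the fuse holder at (460,120).

```bash
cat >> h.py <<'E'
def wf(f,s=None):
    "turn a wrist frame into one with rvec,tvec"
    s=s or robot.state()
    T=np.eye(4);T[:3,:3]=R.from_rotvec(s['orientation']).as_matrix();T[:3,3]=s['position']
    C=np.linalg.inv(T@np.array(f['mount']))
    f['rvec']=cv2.Rodrigues(C[:3,:3])[0];f['tvec']=C[:3,3];return f
E
python3 - <<'E'
from h import *
f=wf(grab('wrist'))
for p,z in (((277,143),.076),((276,266),.076),((353,20),.1),((345,230),.1),((460,120),.117)): print(p,ray2z(f,p,z))
E
```

```text
(277, 143) [0.56223402 0.02297495 0.076     ]
(276, 266) [ 0.56567697 -0.09120104  0.076     ]
(353, 20) [0.6137882 0.1147709 0.1      ]
(345, 230) [ 0.62225218 -0.0452561   0.1       ]
(460, 120) [0.69493133 0.04784538 0.117     ]
```

```bash
python3 -m handwheel '[0.001,-0.008,-0.04,0,0,0,0,0,-0.04,0,0,0,0,0,-0.03,0,0,0,0,0,-0.02,0,0,0,0,0,-0.018,0,0,0,0,0,0,0,0,0]' -0.5
python3 -m handwheel '[0,0,0,0,0,0,0,0,0,0,0,0,0,0,0,0,0,0]' -1 40
```

```text
time: 2.58
position: [0.5624, -0.0341, 0.0796]
orientation: [-2.18, -2.26, 0.002]
ft_force: [-0.7, -0.5, 0.1]
finger_gap: 0.0231
finger_force: 0.0
time: 2.95
position: [0.5625, -0.0337, 0.0813]
orientation: [-2.18, -2.262, 0.002]
ft_force: [-5.3, -0.3, 5.2]
finger_gap: 0.0086
finger_force: 40.0
```

```bash
python3 -m handwheel '[-0.016,-0.0007,0,0,0,0,-0.018,-0.0009,0,0,0,0,-0.018,-0.0009,0,0,0,0,-0.018,-0.0009,0,0,0,0,-0.018,-0.0009,0,0,0,0,-0.016,-0.0008,0,0,0,0,-0.014,-0.0006,0,0,0,0,0,0,0,0,0,0]'
```

```text
time: 3.95
position: [0.4503, -0.0373, 0.0827]
orientation: [2.173, 2.258, 0.017]
ft_force: [6.4, 6.1, -0.2]
finger_gap: 0.0084
finger_force: 40.0
```

```bash
python3 -m handwheel '[-0.01,-0.0005,0,0,0,0,-0.008,-0.0004,0,0,0,0,0,0,0,0,0,0]'
python3 -m handwheel '[-0.006,-0.0003,0,0,0,0,0,0,0,0,0,0,0,0,0,0,0,0]'
```

```text
time: 4.32
position: [0.4391, -0.0377, 0.0843]
orientation: [2.167, 2.253, 0.033]
ft_force: [17.7, 5.7, -2.2]
finger_gap: 0.0089
finger_force: 40.0
time: 4.7
position: [0.439, -0.0377, 0.086]
orientation: [2.161, 2.247, 0.046]
ft_force: [28.2, 5.0, -3.8]
finger_gap: 0.0091
finger_force: 40.0
```

```bash
python3 -m handwheel '[0.008,0.0004,0,0,0,0,0,0,0,0,0,0,0,0,0,0,0,0]'
python3 - <<'E'
from h import *
f=grab('side');
cv2.imwrite('pics/s2.png',cv2.resize(f['pixels'][110:310,180:440],None,fx=3,fy=3,interpolation=cv2.INTER_CUBIC))
s=robot.state();print(R.from_rotvec(s['orientation']).as_matrix()[:,2])
E
```

```text
time: 5.08
position: [0.4392, -0.0377, 0.0837]
orientation: [2.169, 2.255, 0.027]
ft_force: [14.8, 5.4, -2.4]
finger_gap: 0.0081
finger_force: 40.0
[ 0.02130339  0.00375409 -0.99976601]
```

View pics/s2.png

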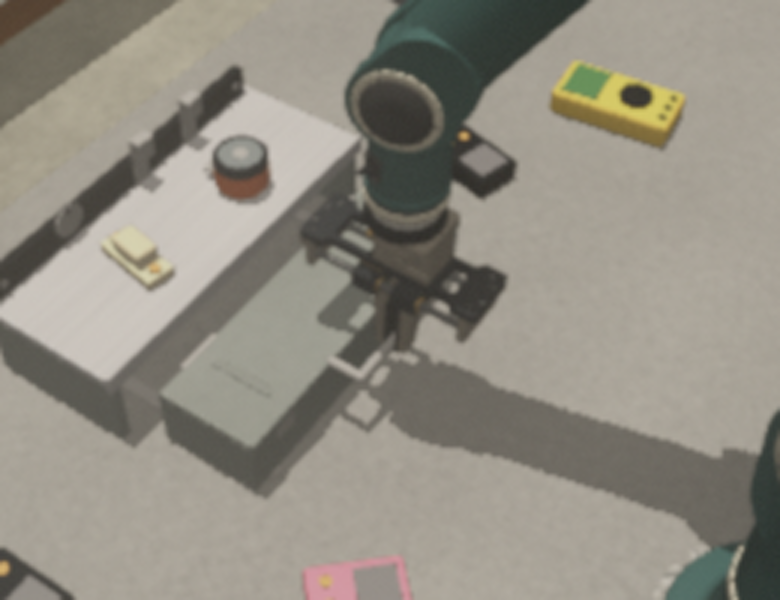

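The tray is right out at its stop with the lid shut. Now lifting the lid along its arc.

```bash
python3 -m handwheel '[0.0047,0,0.0147,0,0,0,0.0022,0.0001,0.0145,0,0,0,0.0037,0.0002,0.0142,0,0,0,0.005,0.0002,0.0138,0,0,0,0.0064,0.0003,0.0133,0,0,0,0.0077,0.0004,0.0125,0,0,0,0.0089,0.0004,0.0117,0,0,0,0.01,0.0005,0.0108,0,0,0]'
```

```text
time: 6.12
position: [0.4837, -0.0365, 0.1868]
orientation: [2.174, 2.258, 0.019]
ft_force: [19.2, 4.0, -25.5]
finger_gap: 0.0086
finger_force: 40.0
```

```bash
python3 -m handwheel '[0.011,0.0005,0.0096,0,0,0,0.012,0.0006,0.0086,0,0,0,0.0127,0.0006,0.0073,0,0,0,0.0134,0.0006,0.006,0,0,0]'
python3 -m handwheel '[0.014,0.0007,0.0046,0,0,0,0.0143,0.0007,0.0033,0,0,0,0.0146,0.0007,0.0017,0,0,0,0.0147,0.0007,0.0003,0,0,0,0,0,0,0,0,0]'
```

```text
time: 6.62
position: [0.5262, -0.0351, 0.2169]
orientation: [-2.178, -2.261, 0.002]
ft_force: [-0.9, 3.0, -8.9]
finger_gap: 0.0084
finger_force: 40.0
time: 7.25
position: [0.5873, -0.0334, 0.2293]
orientation: [2.177, 2.258, 0.005]
ft_force: [-0.4, -0.5, 4.2]
finger_gap: 0.0087
finger_force: 40.0
```

```bash
python3 -m handwheel '[0.013,0.0006,-0.001,0,0,0,0,0,0,0,0,0]'
python3 -m handwheel '[0,0,0,0,0,0,0,0,0,0,0,0,0,0,0,0,0,0]' -0.4
python3 -m handwheel '[0,0,0.03,0,0,0,0,0,0.04,0,0,0,0,0,0.04,0,0,0,0,0,0,0,0,0]'
```

```text
time: 7.5
position: [0.6001, -0.033, 0.2283]
orientation: [2.178, 2.258, 0.005]
ft_force: [0.2, -0.6, 5.2]
finger_gap: 0.0085
finger_force: 40.0
time: 7.88
position: [0.5974, -0.0324, 0.2264]
orientation: [2.18, 2.262, -0.0]
ft_force: [0.0, 0.2, 0.8]
finger_gap: 0.0273
finger_force: 0.0
time: 8.38
position: [0.599, -0.032, 0.34]
orientation: [2.176, 2.258, 0.007]
ft_force: [-0.6, -0.2, -0.0]
finger_gap: 0.028
finger_force: 0.0
```

```bash
python3 -m handwheel '[-0.01,0,0.01,0,0,10,-0.01,0,0,0,0,10,-0.01,0,0,0,0,10,-0.01,0,0,0,0,10,-0.01,0,0,0,0,10,-0.01,0,0,0,0,10,-0.01,0,0,0,0,10,0,0,0,0,0,10]' 1
python3 -m handwheel '[0,0,0,0,0,10,0,0,0,0,0,0]'
python3 - <<'E'
from h import *
s=robot.state();f=grab('wrist','w2.png');print(R.from_rotvec(s['orientation']).as_matrix(),s['joints'])
import pickle;pickle.dump((wf(f,s)),open('w2.pkl','wb'))
E
```

```text
time: 9.38
position: [0.5263, -0.0325, 0.3454]
orientation: [-0.207, -3.133, 0.001]
ft_force: [0.1, -0.1, -0.3]
finger_gap: 0.0922
finger_force: 0.0
time: 9.62
position: [0.5269, -0.0325, 0.3454]
orientation: [0.055, -3.14, -0.001]
ft_force: [0.3, 0.6, 0.6]
finger_gap: 0.0918
finger_force: 0.0
[[-9.99390559e-01 -3.48746937e-02 -1.50554599e-03]
 [-3.48753906e-02  9.99391572e-01  4.39153467e-04]
 [ 1.48931463e-03  4.91392333e-04 -9.99998770e-01]] [ 0.65612212  0.24973843 -0.7774427   1.71558899  0.1829244   1.25268646
  1.44205558]
```

View pics/w2.png

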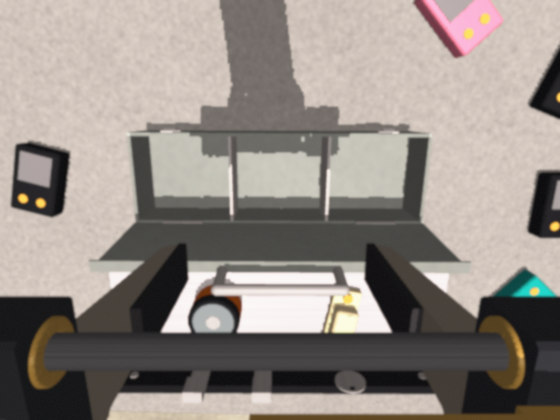

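The wrist view shows the open tray, with its front rim corners at (130,133) and (429,133) and its far rim at (136,220) and (423,220). Battery R is at about (40,178).

Run:
```python
from fit import *
import pickle
f=pickle.load(open('w2.pkl','rb'))
for p,z in (((130,133),.074),((429,133),.074),((136,220),.074),((423,220),.074),((233,137),.074),((326,137),.074),((213,290),.222),((350,290),.222)): print(p,ray2z(f,p,z).round(4))
for th in (50,62,75):
    h,n=mask(f,(40,178),40,th);h=h.reshape(-1,2);print(th,n,h.min(0),h.max(0))
import fit as F
F.mask.__defaults__=(40,62); print(fit([f],[(40,178)]))
```

```text
(130, 133) [ 0.4824 -0.2077  0.074 ]
(429, 133) [0.47   0.1451 0.074 ]
(136, 220) [ 0.5898 -0.2078  0.074 ]
(423, 220) [0.5769 0.1534 0.074 ]
(233, 137) [ 0.4828 -0.086   0.074 ]
(326, 137) [0.4789 0.024  0.074 ]
(213, 290) [ 0.6046 -0.0855  0.222 ]
(350, 290) [0.6003 0.0337 0.222 ]
50 1647 [ 13 144] [ 67 214]
62 1875 [ 13 143] [ 68 215]
75 2037 [ 12 143] [ 68 215]
(np.float64(0.5545768328420089), np.float64(-0.3598613377483388), np.float64(-13.35741889111053), np.float64(0.8735994117929128))
```

Tray centre is (0.530,-0.029) with yaw about 2.1°. Battery R is at (0.5546,-0.3595), yaw about -11°, and the two sources agree within 2 mm.

```bash
python3 -m handwheel '[0.004,-0.047,0,0,0,-2,0.004,-0.047,0,0,0,-2,0.004,-0.047,0,0,0,-2,0.004,-0.047,-0.02,0,0,-2,0.004,-0.047,-0.03,0,0,-2,0.004,-0.047,-0.04,0,0,-1.5,0.0035,-0.045,-0.04,0,0,-1,0,0,-0.05,0,0,0]' 1
python3 -m handwheel '[0,0,-0.05,0,0,0,0,0,-0.04,0,0,0,0,0,0,0,0,0]'
python3 - <<'E'
from h import *
s=robot.state();f=grab('wrist','w3.png')
import pickle;pickle.dump((wf(f,s)),open('w3.pkl','wb'))
from fit import *
P=hull(f,(.5546,-.3595,np.radians(-11)));print(P.round(),s['position'])
E
```

```text
time: 10.68
position: [0.5538, -0.3646, 0.1643]
orientation: [0.3, 3.127, -0.004]
ft_force: [0.8, 0.7, 0.6]
finger_gap: 0.0916
finger_force: 0.0
time: 11.05
position: [0.5524, -0.358, 0.0726]
orientation: [-0.287, -3.122, -0.005]
ft_force: [0.3, -0.3, 1.5]
finger_gap: 0.0919
finger_force: 0.0
[[229. 160.]
 [222. 165.]
 [322. 161.]
 [328. 166.]
 [232. 289.]
 [227. 310.]
 [316. 290.]
 [321. 311.]] [ 0.55240572 -0.35799512  0.07263216]
```

View pics/w3.png

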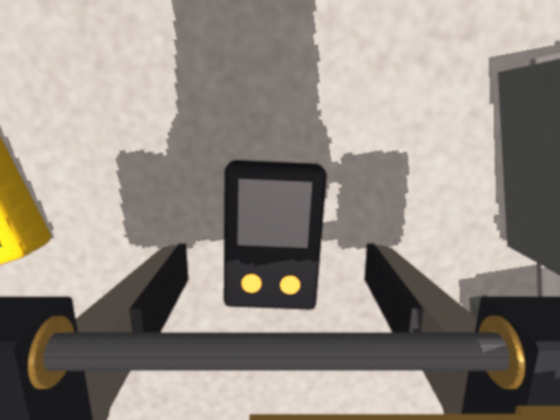

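The battery sits between the fingers, spanning u 224 to 326, and matches the prediction. Now descending and gripping.

```bash
python3 -m handwheel '[0.001,-0.001,-0.025,0,0,0,0.001,0,-0.02,0,0,0,0,0,-0.009,0,0,0,0,0,0,0,0,0]'
python3 -m handwheel '[0,0,0,0,0,0,0,0,0,0,0,0,0,0,0,0,0,0]' -1 30
python3 -m handwheel '[0,0,0.02,0,0,0,0,0,0.03,0,0,0,0,0,0.05,0,0,0,0,0,0.04,0,0,0,0,0,0,0,0,0]'
```

```text
time: 11.6
position: [0.5565, -0.3601, 0.0217]
orientation: [-0.284, -3.127, -0.001]
ft_force: [0.5, 0.9, 0.8]
finger_gap: 0.092
finger_force: 0.0
time: 11.98
position: [0.5571, -0.3606, 0.0231]
orientation: [0.285, 3.128, -0.001]
ft_force: [0.1, 0.5, -0.5]
finger_gap: 0.064
finger_force: 0.0
time: 12.6
position: [0.5591, -0.3613, 0.1675]
orientation: [0.284, 3.122, -0.006]
ft_force: [0.4, -0.1, -3.6]
finger_gap: 0.06
finger_force: 29.6
```

```bash
python3 -m handwheel '[-0.013,0,0,0,0,3,-0.013,0,0,0,0,3,0,0.03,0,0,0,3,0,0.04,0,0,0,3.5,0.001,0.05,0,0,0,0,0.002,0.05,0,0,0,0,0.002,0.042,0,0,0,0,0,0,0,0,0,0]'
python3 - <<'E'
from h import *
import pickle
s=robot.state();f=wf(grab('wrist','w4.png'),s);print(s['position'],s['orientation'])
for g in (pickle.load(open('w3.pkl','rb')),f):
    h=cv2.cvtColor(g['pixels'],cv2.COLOR_BGR2HSV);m=cv2.inRange(h,(15,120,120),(35,255,255))
    m[:,:180]=0;m[:,380:]=0
    n,l,st,ce=cv2.connectedComponentsWithStats(m);print([(ce[i].round(1),st[i,4]) for i in range(1,n) if st[i,4]>60])
E
```

```text
time: 13.6
position: [0.5353, -0.1437, 0.1619]
orientation: [0.069, -3.139, -0.003]
ft_force: [-0.2, -0.5, -2.0]
finger_gap: 0.0601
finger_force: 29.6
[ 0.53525816 -0.1437002   0.16189975] [ 0.06891294 -3.13940373 -0.00318592]
[(array([251. , 282.9]), np.int32(340)), (array([289.6, 284.5]), np.int32(343))]
[(array([249. , 317.8]), np.int32(529)), (array([297.9, 320.2]), np.int32(530))]
```

Run:
```python
from h import *
import pickle
g=pickle.load(open('w3.pkl','rb'))
a=ray2z(g,(251,282.9),.028);b=ray2z(g,(289.6,284.5),.028);D=np.linalg.norm(a-b);print(a,b,D)
f=robot.grab_frame('wrist');K=f['mtx'];M=np.array(f['mount'])
r1=np.linalg.inv(K)@[249,317.8,1];r2=np.linalg.inv(K)@[297.9,320.2,1]
d=D/np.linalg.norm(r1-r2)
for r in(r1,r2): print('tool',(M@np.append(r*d,1))[:3])
```

```text
[ 0.57822457 -0.37878065  0.028     ] [ 0.58366881 -0.35539413  0.028     ] 0.02401185922809293
tool [-0.02456438 -0.01388148 -0.00223941]
tool [-0.02569183  0.01010242 -0.00250476]
```

```bash
python3 -m handwheel '[0.001,-0.0043,-0.03,0,0,0,0,0,-0.03,0,0,0,0,0,-0.03,0,0,0,0,0,-0.018,0,0,0,0,0,-0.008,0,0,0,0,0,-0.004,0,0,0,0,0,0,0,0,0]'
```

```text
time: 14.58
position: [0.5373, -0.1528, 0.043]
orientation: [-0.058, 3.14, -0.0]
ft_force: [-0.0, -0.5, -1.4]
finger_gap: 0.0603
finger_force: 29.6
```

```bash
python3 -m handwheel '[-0.001,0.004,-0.003,0,0,0,0,0,-0.003,0,0,0,0,0,0,0,0,0]'
python3 -m handwheel '[0,0,-0.001,0,0,0,0,0,0,0,0,0]' 0.45
python3 -m handwheel '[0,0,0,0,0,0,0,0,0.03,0,0,0,0,0,0.05,0,0,0,0,0,0.05,0,0,0,0,0,0.05,0,0,0,0,0,0,0,0,0]'
```

```text
time: 14.95
position: [0.536, -0.1484, 0.0366]
orientation: [-0.058, 3.141, 0.0]
ft_force: [-0.5, -0.6, -1.8]
finger_gap: 0.0601
finger_force: 29.6
time: 15.2
position: [0.5361, -0.1488, 0.0356]
orientation: [-0.058, 3.141, -0.0]
ft_force: [-0.4, -0.5, -0.6]
finger_gap: 0.0668
finger_force: 0.0
time: 15.95
position: [0.5383, -0.149, 0.2196]
orientation: [-0.057, 3.134, -0.005]
ft_force: [0.1, 0.5, 0.0]
finger_gap: 0.0665
finger_force: 0.0
```

```bash
python3 -m handwheel '[0,0.01,0.045,0,0,0,0.01,0.01,0.04,0,0,0,0.04,0.01,0,0,0,0,0.04,0.01,0,0,0,0,0.035,0.01,0,0,0,0,0.02,0.004,-0.02,0,0,0,0,0,0,0,0,0]' 1
python3 - <<'E'
from h import *
import pickle
print(ray2z(pickle.load(open('w2.pkl','rb')),(213,320),.146))
s=robot.state();f=wf(grab('wrist','w5.png'),s);print(s['position'],s['orientation'])
pickle.dump(f,open('w5.pkl','wb'));print(proj(f,[[.682,-.0945,.146],[.7115,-.0945,.146],[.682,-.065,.146]]))
E
```

```text
time: 16.82
position: [0.6802, -0.094, 0.2767]
orientation: [0.06, -3.136, -0.002]
ft_force: [-0.2, -0.7, 0.1]
finger_gap: 0.0918
finger_force: 0.0
[ 0.68280186 -0.0994678   0.146     ]
[ 0.68021074 -0.09395525  0.27668784] [ 5.98657904e-02 -3.13556160e+00 -2.43693820e-03]
[[276.05066146 206.13807426]
 [274.72316271 239.46376819]
 [311.27364972 207.45557194]]
```

View pics/w5.png

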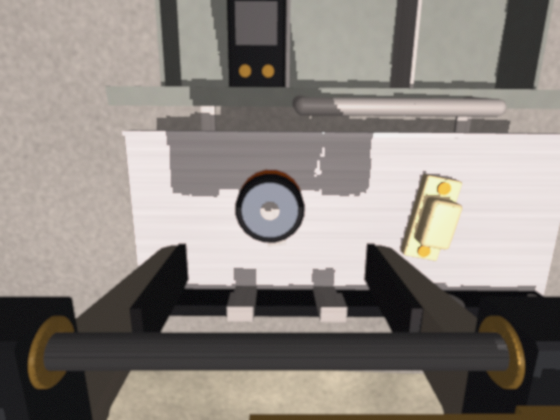

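The head top is at (270,209), which gives (0.684,-0.0995). Battery R lies well in bay0.

```bash
python3 -m handwheel '[0.002,-0.003,-0.04,0,0,0,0.002,-0.0025,-0.04,0,0,0,0,0,-0.03,0,0,0,0,0,-0.025,0,0,0,0,0,-0.014,0,0,0,0,0,0,0,0,0]'
python3 -m handwheel '[0,0,0,0,0,0,0,0,0,0,0,0,0,0,0,0,0,0,0,0,0,0,0,0]' -1 20
```

```text
time: 17.62
position: [0.6842, -0.1007, 0.1312]
orientation: [0.057, -3.14, 0.0]
ft_force: [-0.2, 0.2, 0.0]
finger_gap: 0.0919
finger_force: 0.0
time: 18.12
position: [0.6851, -0.1, 0.132]
orientation: [-0.058, 3.14, 0.0]
ft_force: [-0.4, -0.4, 1.8]
finger_gap: 0.0585
finger_force: 20.0
```

```bash
python3 -m handwheel '[0,0,0.03,0,0,0,0,0,0.045,0,0,0,0,0,0.05,0,0,0,0,0,0.05,0,0,0,0,0.01,0.01,0,0,0,0,0,0,0,0,0]'
python3 -m handwheel '[-0.035,0.015,0,0,0,0,-0.04,0.015,0,0,0,0,-0.04,0.015,0,0,0,0,-0.03,0.01,0,0,0,0,-0.01,0.006,0,0,0,0,0,0,0,0,0,0]'
```

```text
time: 18.88
position: [0.6846, -0.0886, 0.3162]
orientation: [0.061, -3.141, -0.001]
ft_force: [-0.5, 0.2, -1.7]
finger_gap: 0.0585
finger_force: 20.0
time: 19.62
position: [0.5296, -0.0293, 0.3157]
orientation: [0.058, -3.14, 0.0]
ft_force: [0.9, -0.7, -1.5]
finger_gap: 0.0586
finger_force: 20.0
```

```bash
python3 -m handwheel '[0,0,-0.05,0,0,0,0,0,-0.055,0,0,0,0,0,-0.055,0,0,0,0,0,-0.05,0,0,0,0,0,-0.03,0,0,0,0,0,-0.02,0,0,0,0,0,0,0,0,0]'
python3 -m handwheel '[0,0,-0.006,0,0,0,0,0,-0.004,0,0,0,0,0,0,0,0,0]'
```

```text
time: 20.5
position: [0.5296, -0.0291, 0.055]
orientation: [0.058, -3.139, -0.001]
ft_force: [0.2, 0.4, -0.8]
finger_gap: 0.0586
finger_force: 20.0
time: 20.88
position: [0.5301, -0.0294, 0.0469]
orientation: [-0.058, 3.14, -0.001]
ft_force: [0.2, -0.6, -1.4]
finger_gap: 0.0588
finger_force: 20.0
```

```bash
python3 -m handwheel '[0,0,-0.003,0,0,0,0,0,-0.002,0,0,0,0,0,0,0,0,0]'
python3 -m handwheel '[0,0,0,0,0,0,0,0,0,0,0,0]' 0.42
python3 -m handwheel '[0,0,0,0,0,0,0,0,0.03,0,0,0,0,0,0.05,0,0,0,0,0,0.05,0,0,0,0,0,0.05,0,0,0,0,0,0.05,0,0,0,0,0.0,0.05,0,0,0,0,0,0,0,0,0]'
```

```text
time: 21.25
position: [0.53, -0.0293, 0.042]
orientation: [-0.058, 3.141, -0.001]
ft_force: [-2.3, -0.4, 4.8]
finger_gap: 0.059
finger_force: 20.0
time: 21.5
position: [0.53, -0.0291, 0.0415]
orientation: [-0.058, 3.141, 0.0]
ft_force: [-0.2, 0.4, 0.8]
finger_gap: 0.0654
finger_force: 0.0
time: 22.5
position: [0.5318, -0.0287, 0.3253]
orientation: [-0.058, 3.134, -0.002]
ft_force: [-0.0, 0.2, -1.1]
finger_gap: 0.0653
finger_force: 0.0
```

```bash
python3 -m handwheel '[-0.005,0.05,0,0,0,0,-0.005,0.05,0,0,0,0,-0.005,0.05,0,0,0,0,-0.005,0.05,0,0,0,0,-0.005,0.05,0,0,0,0,-0.005,0.05,0,0,0,0,0,0.04,0,0,0,0,0,0.02,0,0,0,0]' 1
python3 -m handwheel '[0,0,0,0,0,0]'
python3 - <<'E'
from fit import *
import pickle
s=robot.state();f=wf(grab('wrist','w6.png'),s);print(s['position'],s['orientation'])
pickle.dump(f,open('w6.pkl','wb'));print(proj(f,[[.563,.3724,.028],[.397,.3505,.028]]))
print(hull(f,(.563,.3724,.05)).round(),hull(f,(.397,.3505,-.3)).round())
E
```

```text
time: 23.5
position: [0.4984, 0.3331, 0.3198]
orientation: [0.063, -3.138, 0.0]
ft_force: [0.4, -0.0, -0.2]
finger_gap: 0.092
finger_force: 0.0
time: 23.62
position: [0.4986, 0.3322, 0.3199]
orientation: [0.063, -3.138, 0.0]
ft_force: [0.3, -1.0, 0.0]
finger_gap: 0.0921
finger_force: 0.0
[0.49858634 0.33216167 0.31993695] [ 6.33532544e-02 -3.13843061e+00  2.70951712e-04]
[[305.32243632 222.59282078]
 [295.70405175  89.67116051]]
[[282. 185.]
 [282. 189.]
 [326. 184.]
 [329. 188.]
 [282. 248.]
 [283. 255.]
 [324. 247.]
 [327. 255.]] [[285.  46.]
 [285.  41.]
 [330.  63.]
 [333.  60.]
 [261. 118.]
 [260. 118.]
 [304. 134.]
 [305. 135.]]
```

View pics/w6.png

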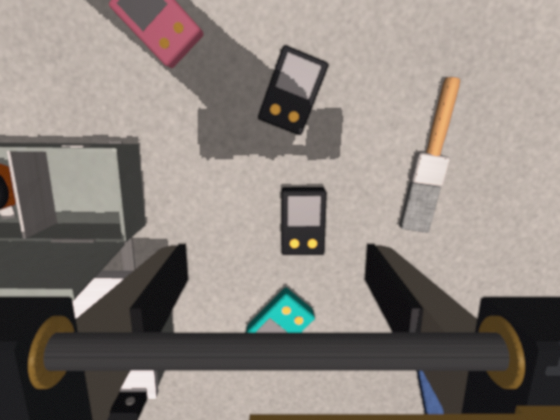

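L2 is at (303,220) and L1 at (294,90), both as predicted, so they have not been disturbed. Taking L2 first.

```bash
python3 -m handwheel '[0.02,0.012,-0.04,0,0,0,0.02,0.012,-0.045,0,0,0,0.02,0.012,-0.05,0,0,0,0.0025,0.002,-0.05,0,0,0,0,0,-0.045,0,0,0,0,0,-0.03,0,0,0,0,0,-0.02,0,0,0,0,0,0,0,0,0]'
python3 -m handwheel '[0,0,-0.011,0,0,0,0,0,-0.008,0,0,0,0,0,0,0,0,0]'
```

```text
time: 24.68
position: [0.5621, 0.3672, 0.0402]
orientation: [0.056, -3.139, 0.003]
ft_force: [1.4, 0.2, -0.2]
finger_gap: 0.092
finger_force: 0.0
time: 25.05
position: [0.5622, 0.3686, 0.0222]
orientation: [0.058, -3.141, 0.001]
ft_force: [0.5, 0.3, -0.1]
finger_gap: 0.0919
finger_force: 0.0
```

```bash
python3 -m handwheel '[0,0,0,0,0,0,0,0,0,0,0,0,0,0,0,0,0,0,0,0,0,0,0,0,0,0,0,0,0,0]' -1 30
python3 -m handwheel '[0,0,0.03,0,0,0,-0.005,0,0.04,0,0,0,-0.02,0,0.04,0,0,0,-0.013,0,0.03,0,0,0,0,0,0,0,0,0]'
python3 -m handwheel '[0,-0.05,0,0,0,0,0,-0.05,0,0,0,0,0,-0.05,0,0,0,0,0,-0.05,0,0,0,0,0,-0.045,0,0,0,0,0,-0.034,0,0,0,0,0,0,0,0,0,0,0,0,0,0,0,0]'
```

```text
time: 25.68
position: [0.5625, 0.3692, 0.0227]
orientation: [-0.058, 3.141, 0.001]
ft_force: [0.3, 0.0, 0.6]
finger_gap: 0.0595
finger_force: 30.0
time: 26.3
position: [0.5244, 0.3699, 0.1646]
orientation: [-0.06, 3.138, 0.003]
ft_force: [-0.3, -0.4, -2.6]
finger_gap: 0.0596
finger_force: 30.0
time: 27.3
position: [0.5241, 0.09, 0.1615]
orientation: [0.058, -3.14, -0.001]
ft_force: [-0.1, 0.6, -1.8]
finger_gap: 0.0602
finger_force: 30.0
```

```bash
python3 -m handwheel '[0.002,0,-0.03,0,0,0,0,0,-0.035,0,0,0,0,0,-0.03,0,0,0,0,0,-0.018,0,0,0,0,0,-0.009,0,0,0,0,0,-0.005,0,0,0,0,0,0,0,0,0]'
python3 -m handwheel '[0,0,-0.002,0,0,0,0,0,0,0,0,0]'
```

```text
time: 28.18
position: [0.5267, 0.09, 0.0359]
orientation: [-0.058, 3.14, 0.0]
ft_force: [-0.4, 0.5, -2.2]
finger_gap: 0.0601
finger_force: 30.0
time: 28.42
position: [0.5267, 0.0897, 0.0339]
orientation: [-0.057, 3.14, -0.0]
ft_force: [0.6, -1.0, -2.6]
finger_gap: 0.0598
finger_force: 30.0
```

```bash
python3 -m handwheel '[0,0,0,0,0,0,0,0,0,0,0,0]' 0.42
python3 -m handwheel '[0,0,0.03,0,0,0,0,0,0.05,0,0,0,0,0,0.05,0,0,0,0,0,0.05,0,0,0,-0.01,0.02,0.02,0,0,-3,-0.02,0.035,0,0,0,-3,-0.02,0.04,0,0,0,-3,-0.02,0.04,0,0,0,-3]'
python3 -m handwheel '[-0.02,0.04,0,0,0,-3,-0.02,0.04,0,0,0,-3,-0.02,0.04,-0.03,0,0,-2,0,0.003,-0.04,0,0,0,0,0,-0.05,0,0,0,0,0,0,0,0,0]' 1
python3 - <<'E'
from h import *
import pickle
s=robot.state();f=wf(grab('wrist','w7.png'),s);print(s['position'],s['orientation'],s['joints'])
pickle.dump(f,open('w7.pkl','wb'))
E
```

```text
time: 28.68
position: [0.5267, 0.0899, 0.0339]
orientation: [-0.058, 3.14, 0.0]
ft_force: [0.1, 0.0, 0.2]
finger_gap: 0.0656
finger_force: 0.0
time: 29.68
position: [0.4558, 0.2258, 0.2339]
orientation: [0.274, 3.129, 0.0]
ft_force: [1.1, 0.3, -0.1]
finger_gap: 0.0654
finger_force: 0.0
time: 30.42
position: [0.3944, 0.3463, 0.111]
orientation: [-0.486, -3.099, 0.008]
ft_force: [-0.2, 0.6, 0.5]
finger_gap: 0.0918
finger_force: 0.0
[0.39438953 0.3462616  0.11095185] [-0.48605279 -3.099029    0.00762786] [-0.18922678  0.55528388 -0.75257635  1.95833136  0.5069608   0.8322397
  0.03795731]
```

View pics/w7.png

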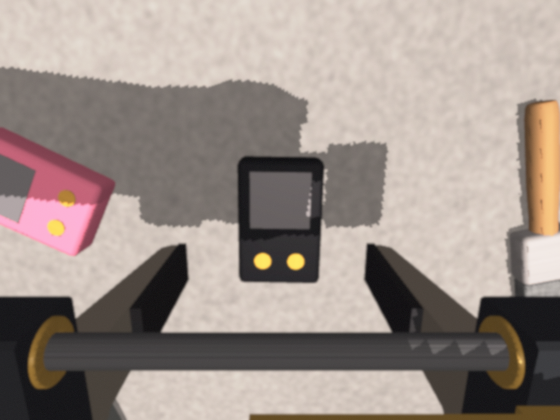

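L1 is centred at column 280, about 3 mm left of the jaw centre in world terms. Descending to grip.

```bash
python3 - <<'E'
from h import *
import pickle
f=pickle.load(open('w7.pkl','rb'))
a=(ray2z(f,(262.5,261),.028)+ray2z(f,(295.5,261),.028))/2
th=np.radians(-17.5);print(a, a[:2]-.0265*np.array([np.cos(th),np.sin(th)]))
E
python3 -m handwheel '[0.003,0.002,-0.03,0,0,0,0,0,-0.03,0,0,0,0,0,-0.018,0,0,0,0,0,-0.009,0,0,0,0,0,0,0,0,0]'
```

```text
[0.42452406 0.33821117 0.028     ] [0.39925056 0.34617988]
time: 31.1
position: [0.3997, 0.3501, 0.027]
orientation: [0.489, 3.103, 0.001]
ft_force: [-0.7, 1.3, 0.3]
finger_gap: 0.0918
finger_force: 0.0
```

```bash
python3 -m handwheel '[0,-0.002,-0.004,0,0,0,0,0,0,0,0,0]'
python3 -m handwheel '[0,0,0,0,0,0,0,0,0,0,0,0,0,0,0,0,0,0,0,0,0,0,0,0,0,0,0,0,0,0]' -1 30
python3 -m handwheel '[0,0,0.04,0,0,0,0,0,0.05,0,0,0,0,0,0.05,0,0,3,0.02,-0.04,0.02,0,0,3,0.02,-0.045,0,0,0,3,0.02,-0.045,0,0,0,3,0.02,-0.045,0,0,0,3,0.02,-0.04,0,0,0,3]'
python3 -m handwheel '[0.016,-0.03,0,0,0,2,0.01,-0.013,0,0,0,0,0,0,0,0,0,0]'
```

```text
time: 31.35
position: [0.3996, 0.3477, 0.0228]
orientation: [0.489, 3.103, 0.0]
ft_force: [-0.6, -0.0, -0.3]
finger_gap: 0.0917
finger_force: 0.0
time: 31.98
position: [0.3994, 0.3476, 0.0225]
orientation: [0.489, 3.103, -0.001]
ft_force: [0.1, -1.8, 1.8]
finger_gap: 0.0597
finger_force: 30.0
time: 32.98
position: [0.4996, 0.1308, 0.1821]
orientation: [0.005, -3.141, 0.001]
ft_force: [0.2, 0.4, -2.3]
finger_gap: 0.0597
finger_force: 30.0
time: 33.35
position: [0.5255, 0.0897, 0.1821]
orientation: [0.055, -3.141, -0.001]
ft_force: [-0.6, 0.0, -2.5]
finger_gap: 0.0599
finger_force: 30.0
```

```bash
python3 -m handwheel '[0.001,0,-0.03,0,0,0,0,0,-0.035,0,0,0,0,0,-0.03,0,0,0,0,0,-0.015,0,0,0,0,0,-0.007,0,0,0,0,0,0,0,0,0]'
python3 -m handwheel '[0,0,-0.002,0,0,0,0,0,-0.001,0,0,0,0,0,0,0,0,0]'
```

```text
time: 34.1
position: [0.5265, 0.0905, 0.0659]
orientation: [-0.059, 3.141, 0.001]
ft_force: [1.0, 0.3, -3.2]
finger_gap: 0.0596
finger_force: 30.0
time: 34.48
position: [0.5266, 0.0897, 0.0628]
orientation: [-0.057, 3.141, -0.0]
ft_force: [-0.0, -2.0, -2.8]
finger_gap: 0.0596
finger_force: 30.0
```

Release, then back up and towards the robot to view the whole tray.

```bash
python3 -m handwheel '[0,0,-0.0015,0,0,0,0,0,0,0,0,0]'
python3 -m handwheel '[0,0,0,0,0,0,0,0,0,0,0,0]' 0.42
python3 -m handwheel '[0,0,0.03,0,0,0,0,0,0.05,0,0,0,0,-0.02,0.05,0,0,0,0,-0.03,0.05,0,0,0,0,-0.03,0.05,0,0,0,0,-0.03,0.05,0,0,0,0,0,0,0,0,0]'
python3 - <<'E'
from h import *
import pickle
s=robot.state();f=wf(grab('wrist','w8.png'),s);print(s['position'],s['orientation'],s['joints'])
pickle.dump(f,open('w8.pkl','wb'))
E
```

```text
time: 34.72
position: [0.5263, 0.0898, 0.0609]
orientation: [0.058, -3.141, 0.0]
ft_force: [0.6, -0.1, -2.0]
finger_gap: 0.0596
finger_force: 30.0
time: 34.98
position: [0.5267, 0.09, 0.0612]
orientation: [-0.058, 3.14, 0.0]
ft_force: [-0.5, -0.1, 0.1]
finger_gap: 0.0651
finger_force: 0.0
time: 35.85
position: [0.5283, -0.0225, 0.3445]
orientation: [-0.05, 3.134, -0.003]
ft_force: [-0.1, 0.3, -0.4]
finger_gap: 0.0655
finger_force: 0.0
[ 0.52833952 -0.02246367  0.3445417 ] [-0.05002121  3.13432731 -0.0034935 ] [ 0.78352465  0.30057981 -0.97603926  1.71363733  0.26396366  1.2597637
  1.35077618]
```

View pics/w8.png

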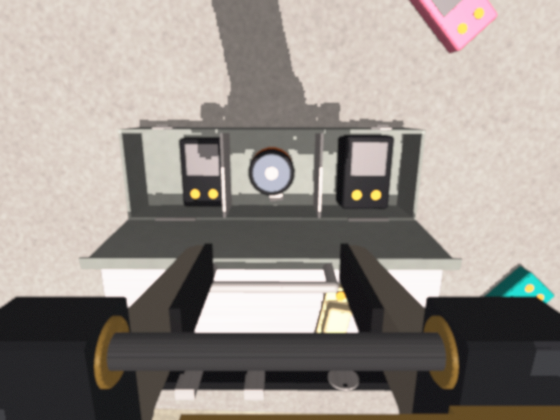

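All three batteries and the headpiece are in: contacts at (204,193) and (366,195), lens at (271,173). Turning back to grip the bar.

```bash
python3 -m handwheel '[0.01,0,0,0,0,-10,0.01,-0.002,0,0,0,-10,0.01,-0.002,0,0,0,-10,0.01,-0.002,0,0,0,-10,0.01,-0.002,0,0,0,-10,0.01,-0.002,0,0,0,-10,0.01,-0.002,0,0,0,-10,0.002,0,0,0,0,-10]' 0
python3 -m handwheel '[0,0,0,0,0,-10,0,0,0,0,0,0]'
python3 - <<'E'
from h import *
import pickle
f=pickle.load(open('w8.pkl','rb'));print(ray2z(f,(213,285),.222),ray2z(f,(340,288),.222))
E
```

```text
time: 36.9
position: [0.598, -0.0308, 0.3388]
orientation: [-1.977, -2.437, 0.002]
ft_force: [-0.6, -0.1, 0.1]
finger_gap: 0.0458
finger_force: 0.0
time: 37.15
position: [0.5977, -0.0308, 0.3394]
orientation: [-2.174, -2.265, 0.003]
ft_force: [-0.1, -0.2, -0.2]
finger_gap: 0.0458
finger_force: 0.0
[ 0.60208932 -0.07583591  0.222     ] [0.60116943 0.03429353 0.222     ]
```

```bash
python3 -m handwheel '[0.002,0,-0.04,0,0,0,0,0,-0.04,0,0,0,0,0,-0.02,0,0,0,0,0,-0.011,0,0,0,0,0,0,0,0,0]'
python3 -m handwheel '[0,0,0,0,0,0,0,0,0,0,0,0,0,0,0,0,0,0,0,0,0,0,0,0]' -1 40
```

```text
time: 37.78
position: [0.6005, -0.032, 0.23]
orientation: [-2.179, -2.263, -0.0]
ft_force: [1.0, -0.4, -0.3]
finger_gap: 0.0456
finger_force: 0.0
time: 38.28
position: [0.6005, -0.0322, 0.2303]
orientation: [2.18, 2.262, 0.0]
ft_force: [-0.7, -0.8, 2.0]
finger_gap: 0.0087
finger_force: 40.1
```

```bash
python3 -m handwheel '[-0.0146,-0.0006,0.0007,0,0,0,-0.0148,-0.0006,-0.0007,0,0,0,-0.0145,-0.0006,-0.0022,0,0,0,-0.0143,-0.0006,-0.0037,0,0,0,-0.0137,-0.0006,-0.0051,0,0,0,-0.0133,-0.0006,-0.0064,0,0,0,-0.0125,-0.0005,-0.0076,0,0,0,-0.0117,-0.0005,-0.0089,0,0,0]'
```

```text
time: 39.28
position: [0.4901, -0.0358, 0.1953]
orientation: [-2.179, -2.262, -0.002]
ft_force: [4.5, 5.2, -1.3]
finger_gap: 0.009
finger_force: 40.0
```

```bash
python3 -m handwheel '[-0.0107,-0.0005,-0.0101,0,0,0,-0.0097,-0.0004,-0.011,0,0,0,-0.0086,-0.0004,-0.012,0,0,0,-0.0073,-0.0003,-0.0127,0,0,0,-0.0059,-0.0002,-0.0134,0,0,0,-0.0047,-0.0002,-0.014,0,0,0,-0.0032,-0.0001,-0.0143,0,0,0,0,0,0,0,0,0]'
```

```text
time: 40.28
position: [0.4409, -0.0375, 0.1075]
orientation: [-2.178, -2.263, -0.004]
ft_force: [4.1, 6.6, -1.4]
finger_gap: 0.0089
finger_force: 40.0
```

```bash
python3 -m handwheel '[-0.0015,0,-0.0125,0,0,0,-0.0004,0,-0.0105,0,0,0,0,0,0,0,0,0]'
python3 -m handwheel '[0,0,-0.004,0,0,0,0,0,0,0,0,0]'
```

```text
time: 40.65
position: [0.4395, -0.0378, 0.0858]
orientation: [2.178, 2.263, 0.003]
ft_force: [2.6, 6.2, 6.1]
finger_gap: 0.0088
finger_force: 40.0
time: 40.9
position: [0.4396, -0.038, 0.0842]
orientation: [2.177, 2.262, -0.0]
ft_force: [-7.3, 6.0, 39.3]
finger_gap: 0.0086
finger_force: 40.0
```

```bash
python3 -m handwheel '[0,0.0005,0.003,0,0,0,0.014,0.0007,0,0,0,0,0.018,0.0009,0,0,0,0,0.018,0.0009,0,0,0,0,0.018,0.0009,0,0,0,0,0.018,0.0009,0,0,0,0,0.018,0.0009,0,0,0,0,0.016,0.0008,0,0,0,0]'
python3 -m handwheel '[0.01,0.0005,0,0,0,0,0,0,0,0,0,0,0,0,0,0,0,0]'
```

```text
time: 41.9
position: [0.554, -0.0342, 0.0846]
orientation: [-2.177, -2.258, 0.018]
ft_force: [-12.7, -1.8, 22.5]
finger_gap: 0.0089
finger_force: 40.0
time: 42.28
position: [0.5661, -0.0339, 0.0847]
orientation: [-2.18, -2.26, 0.011]
ft_force: [-6.4, -1.1, 15.2]
finger_gap: 0.0086
finger_force: 40.0
```

```bash
python3 -m handwheel '[0.008,0.0004,0,0,0,0,0.006,0.0003,0,0,0,0,0.002,0,0,0,0,0,0,0,0,0,0,0]'
python3 -m handwheel '[0.003,0,0,0,0,0,0.002,0,0,0,0,0,0,0,0,0,0,0]'
```

```text
time: 42.78
position: [0.5797, -0.0335, 0.0846]
orientation: [-2.178, -2.258, 0.018]
ft_force: [-13.1, -2.1, 20.6]
finger_gap: 0.0088
finger_force: 40.0
time: 43.15
position: [0.5799, -0.0334, 0.0844]
orientation: [-2.173, -2.253, 0.031]
ft_force: [-24.8, -1.9, 32.6]
finger_gap: 0.0083
finger_force: 40.0
```

The tray is against its home stop. I'll ease off, release, rise clear and look.

```bash
python3 -m handwheel '[-0.005,0,0.002,0,0,0,0,0,0,0,0,0]'
python3 -m handwheel '[0,0,0,0,0,0,0,0,0,0,0,0,0,0,0,0,0,0]' -0.5
python3 -m handwheel '[0,0,0.02,0,0,0,0,0,0.04,0,0,0,-0.03,0,0.05,0,0,0,-0.05,0,0.05,0,0,0,-0.05,0,0,0,0,0,0,0,0,0,0,0]'
python3 - <<'E'
from h import *
s=robot.state();f=wf(grab('wrist'),s);g=grab('side')
a=cv2.resize(g['pixels'][110:270,160:360],(500,400),interpolation=cv2.INTER_CUBIC)
c=np.zeros((600,800,3),np.uint8);c[:400,:500]=a
c[400:600,:267]=cv2.resize(f['pixels'],(267,200));k=grab('scene')['pixels'][170:300,140:350];c[400:600,300:623]=cv2.resize(k,(323,200))
cv2.imwrite('pics/end.png',c);print(s['position'])
E
```

```text
time: 43.4
position: [0.5796, -0.0334, 0.0849]
orientation: [-2.177, -2.257, 0.016]
ft_force: [-8.3, -1.2, 7.4]
finger_gap: 0.0087
finger_force: 40.0
time: 43.78
position: [0.5848, -0.0314, 0.0861]
orientation: [-2.18, -2.262, 0.001]
ft_force: [0.4, -0.5, -0.5]
finger_gap: 0.0229
finger_force: 0.0
time: 44.52
position: [0.4583, -0.0314, 0.2424]
orientation: [2.178, 2.26, -0.003]
ft_force: [0.2, -0.2, 1.1]
finger_gap: 0.0229
finger_force: 0.0
[ 0.45828661 -0.03137595  0.24236466]
```

View pics/end.png

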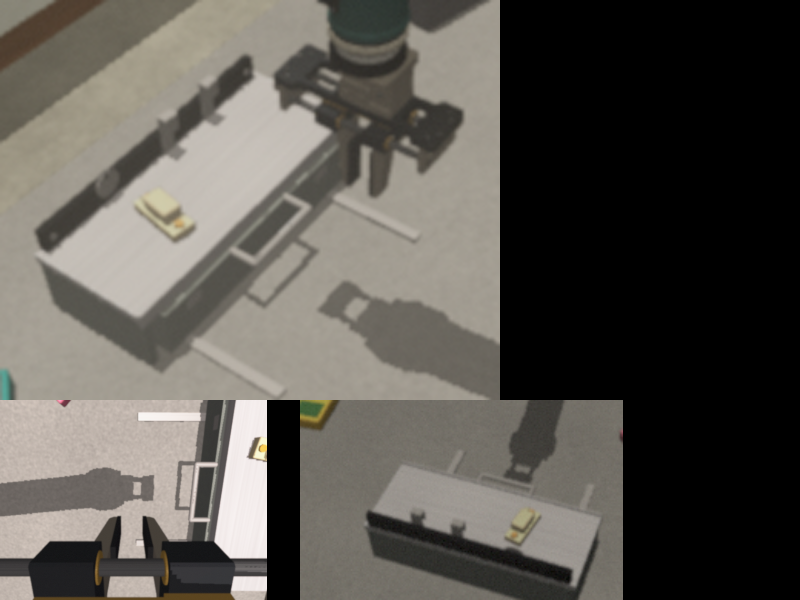

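The lid is shut, the tray is home, the fuse holder is untouched and the gripper is clear. Handing in.

```bash
python3 -c "
from cell import robot
print(robot.close_job())"
```

```text
the job is handed in; nothing more can be done
None
```

I packed all three batteries on the bench and the headpiece, shut the lid, slid the tray home and handed the job in at about 45 s; the final pictures show the lid shut and the tray home, but no verdict came back.

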